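# Load the cooling block and hold its cover pressed shut

## Task

Stand the two small sample jars upright in the cells of the cooling block, one per cell, setting them down rather than dropping them; then fit the grey cover over them onto the block's two dowels and press it down against the springs until it is fully closed. Finish while still holding the cover pressed shut (it springs open if you let go), and leave the other things on the bench where they are.

Things in the scene. Friction and masses are not known exactly. Their poses are not given: they have to be found in the camera images.
- block: Aluminium cooling block (lower half), fixed to the bench, left or right of the jars. Base plate 190 (its x) x 90 (y) x 12 mm; origin: centre of the underside, z up. Two cells side by side along x, 48 x 48 mm inside, floor at z = 12 mm, walls 5 mm thick with tops at z = 34 mm. At each x end a solid step, top at z = 30 mm, on which the closed cover lands, with a dowel.
- cell_1 (a point): Centre of the floor of the cell at the block's -x side (block x = -26.5 mm, y = 0, z = 12 mm).
- cell_2 (a point): Centre of the floor of the cell at the block's +x side (block x = +26.5 mm, y = 0, z = 12 mm).
- dowel_1 (a point): Top of the upright steel dowel at the block's -x end (block x = -78 mm, y = 0, z = 88 mm). Diameter 10 mm, the last 14 mm tapering to 4 mm.
- dowel_2 (a point): Top of the same kind of dowel at the block's +x end (block x = +78 mm, y = 0, z = 88 mm).
- seal_frame (a joint): Black rubber seal frame around the block's cells, on springs: 0 m = up (top 38 mm above the bench), grows as it is pressed down; 0.008 m = cover fully closed on the end steps. The cover's weight alone does not move it; pushing the cover fully closed takes 9 to 10 N, rising from about 1 N at first (spring 1000 N/m).
- cover: Loose grey plastic cover (upper half), 0.35 kg, right way up on the bench. Origin: centre of its underside, z up. Hood 130 (its x) x 76 (y) mm, top at z = 60 mm; hollow, open below, 122 x 68 x 56 mm inside. Foot flange 190 x 90 x 8 mm with 13 mm dowel holes at x = -78 and +78 mm, y = 0. Fits either way round. Its underside is 38 mm above the bench when resting on the springs, 30 mm when closed.
- handle (a point): Point in the cover's black handle rib, on the cover's z axis, 85 mm above its underside. The rib is 60 (cover x) x 16 (cover y) x 40 mm, from z = 60 to 100 mm of the cover; pinch it across the cover's y, from above.
- jar_1: Small closed sample jar, a plain upright cylinder 36 mm in diameter and 60 mm tall, white with a blue screw cap (the top 15 mm), 70 g, standing on the bench. Origin: centre of its underside, z up. The two jars are alike and may go in either cell.
- jar_2: The other sample jar, the same as jar_1.
- reagent_bottle: Bystander: brown glass bottle, 64 mm in diameter, 140 mm tall; origin at the centre of its underside. Leave alone.
- beaker: Bystander: white open beaker, 72 mm in diameter, 85 mm tall; origin at the centre of its underside. Leave alone.
- tip_box: Bystander: closed box 88 x 123 x 63 mm; origin at the centre of its underside. Leave alone.
Things that resemble listed ones, but are neither listed nor needed, are in the scene too. Leave any brown look-alike of the jar_1 alone. What is shaped like the jar_2 but orange is not meant.

How it is judged:
By the outcome, as a careful person would: the job done as asked, in the order asked, and still so for the second after the job is handed in, while the arm keeps its last pose, push and grip.
It also fails if it takes over 67 s, if anything falls off the work surface, if the arm or the gripper's body presses on something with over 40 N, if the wrist force passes 120 N, or if a joint passes its speed limit or range.

## Robot

A 6-joint arm with a two-finger parallel gripper is mounted at the origin on the work surface. World frame = base frame: x ahead of the robot, y to its left, z up, the work surface at z = 0. Lengths are in m, angles in rad, forces in N, time in s.
With the tool pointing down it reaches from about 0.3 to 0.85 m from the base axis. Payload 4.2 kg.
Tool frame: the origin (TCP) lies between the finger pads; the fingertips stand 11 mm ahead of it and the grasp point (between the pads) lies 8 mm behind it; x points along the fingers, y is the direction in which the jaws open and shut, and the axes are right-handed (so a half turn about x gives the same grasp; the last joint's range is limited). The gripper opens to 91 mm and grips with 3 to 60 N. Pads are 32 mm wide; open, the fingers measure 118 mm over their backs; the gripper's body (76 mm by 178 mm) begins 60 mm behind the grasp point.
Start: joints at [1.262, 0.32, 1.565, -0, 1.257, -0.02], TCP at [0.164, 0.551, 0.203] pointing down, gripper open.
Joint ranges: [-3.11, 3.11], [-0.84, 2.01], [0.21, 2.61], [-1.34, 4.49], [0.05, 2.63], [-2.56, 2.56]. Speed limits (rad/s): [2.57, 2.57, 3.14, 3.14, 3.14, 3.14].

## Interface

Orientations are given as a unit quaternion [x, y, z, w].
In Python, from rig import robot gives the robot as it stands.
- The arm moves only by the shell command python3 -m jog 'ROWS' [FORCE]. ROWS is JSON, a list that holds one entry, the list of rows, each a list of 7 numbers: the shift along the tool's x, y, z in m, then the turn, a rotation vector about the tool's x, y, z in rad, then the closure, from 0 (fully open) to 1 (shut). A call has 1 to 8 rows; each row is the pose to reach, as a shift and turn from the pose commanded when the call began, along the tool's axes at that moment; what a row does not reach only later rows make up. A row lasts 1/8 s, in which the tool goes at most 62.5 mm and 10.7 degrees, less where a joint would pass 70% of its speed; a pose out of reach is approached as far as the arm can. A call with a gripper value outside its range is refused whole. The fingers move at their own pace and stop on an object; FORCE is the grip in N (left out, the last holds). Time passes only in rows, so rows that repeat a pose let the fingers close. It gives the time, the measured TCP pose, the force and the opening at its end, in the units of the state.
- robot.read_state(): the state, without advancing time (a new reading comes with each control period).
- robot.grab_frame(name): name is "scene" or "top"; returns a dict with "color" (400x640x3 uint8, red, green, blue), "fx", "fy", "cx", "cy" (pixels), "view" (4x4, takes a point from world to camera coordinates). Camera axes: x right, y up, looking along -z (the intrinsics and any distortion apply to the point x, -y, -z); pixel columns grow to the right and rows downward; lengths in m; the calibration is good to about 2 mm. A picture is of the moment at which its call begins. There is no depth.
- robot.job_done(): hands the job in, once; it reports no verdict.
The state is a dict: "time": time; "q": joint angles; "dq": joint speeds; "tau": joint torques, N m; "ee_pos": TCP position; "ee_rot": TCP orientation; "ft_force": force on the tool from outside, world axes, zero at the start; "wrist_torque": the same for the moment, N m; "width": finger opening in m.
Only numpy, scipy, OpenCV 4.12 (cv2) and the standard library are available. Lean on these libraries where they do the work, as an engineer would, in place of code of your own. Each camera call takes 0.05 s, during which the arm holds its last target.

## Working session

There is one attempt and no reset: what is moved stays moved. The work goes in short steps, Python scripts to look and compute and a shell command to move; the robot and the scene stay as the last step left them, time stands still between calls to the robot, and variables do not carry over. Pictures are saved under pics/ and viewed, and the job is handed in when it is done.

```bash
ls; mkdir -p pics; python3 - <<'E'
from rig import robot
import cv2,numpy as np
for n in ("scene","top"):
    f=robot.grab_frame(n); cv2.imwrite(f"pics/{n}0.png",f["color"][:,:,::-1])
    print(n,{k:(np.round(v,4).tolist() if k=="view" else v) for k,v in f.items() if k!="color"})
print(robot.read_state())
E
```

```text
pics
scene {'fx': 413.3977001936445, 'fy': 413.3977001936445, 'cx': 320.13198242537254, 'cy': 202.4548706716412, 'view': [[-0.8139, 0.581, -0.0026, 0.4823], [-0.4122, -0.5742, 0.7074, 0.1735], [0.4095, 0.5768, 0.7068, -1.184], [0.0, 0.0, 0.0, 1.0]]}
top {'fx': 491.9806712139751, 'fy': 491.9806712139751, 'cx': 323.5634521041746, 'cy': 196.9328409896293, 'view': [[0.0181, -0.9998, 0.0039, -0.0371], [0.999, 0.0182, 0.042, -0.5836], [-0.0421, 0.0031, 0.9991, -1.0401], [0.0, 0.0, 0.0, 1.0]]}
{'time': 0.1, 'q': array([ 1.26202118e+00,  3.20231116e-01,  1.56548726e+00, -2.34756731e-05,
        1.25738758e+00, -2.00248647e-02]), 'dq': array([ 3.56080345e-04, -1.88372682e-03, -3.79342824e-03,  4.88486461e-04,
        4.84610655e-05, -3.49291391e-04]), 'tau': array([ 4.97099572e-04, -4.13332880e+01, -2.32508755e+01,  7.31801125e-02,
        4.20853542e-02, -5.24607003e-05]), 'ee_pos': array([0.16362274, 0.55077706, 0.20232964]), 'ee_rot': array([ 0.10120267,  0.69982999, -0.1022609 ,  0.69967043]), 'ft_force': array([0.1475087 , 1.28191573, 0.92343107]), 'wrist_torque': array([-0.02932735,  0.01894139, -0.0061497 ]), 'width': 0.09127290113388087}
```

View pics/scene0.png

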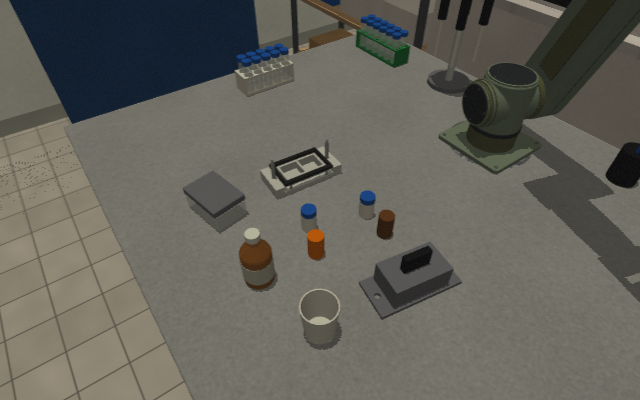

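View pics/top0.png

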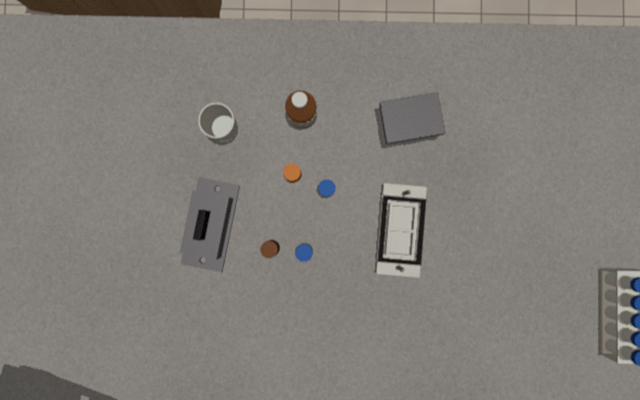

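The scene view shows two jars with blue caps at (309,217) and (367,204). It also shows the orange look-alike at (316,244), the brown one at (386,224), the cover at (412,278) and the block at (302,170). In the top view the blue caps are at (326,188) and (304,252), the orange one is at (292,172) and the brown one at (269,249). The blue-capped tubes in the racks at the far edges could also be mistaken for jars. I choose the two free-standing white jars with blue caps.

```bash
cat > h.py <<'E'
import cv2,numpy as np
from rig import robot
from scipy.spatial.transform import Rotation as R
def ray(f,u,v):
    V=f["view"];Rm=V[:3,:3];c=-Rm.T@V[:3,3]
    d=Rm.T@np.array([(u-f["cx"])/f["fx"],-(v-f["cy"])/f["fy"],-1.0]);return c,d
def onz(f,u,v,z):
    c,d=ray(f,u,v);return (c+d*(z-c[2])/d[2])
def proj(f,p):
    q=f["view"]@np.r_[p,1];return np.array([f["cx"]+f["fx"]*q[0]/-q[2],f["cy"]-f["fy"]*q[1]/-q[2]])
def tri(fs,ps):
    A=np.zeros((3,3));b=np.zeros(3)
    for f,p in zip(fs,ps):
        c,d=ray(f,*p);d=d/np.linalg.norm(d);M=np.eye(3)-np.outer(d,d);A+=M;b+=M@c
    return np.linalg.solve(A,b)
def blobs(m,amin=20):
    n,l,s,c=cv2.connectedComponentsWithStats(m.astype(np.uint8));return [(c[i].round(2).tolist(),int(s[i,4]),s[i,:4].tolist()) for i in range(1,n) if s[i,4]>=amin]
E
python3 - <<'E'
from h import *
F={n:robot.grab_frame(n) for n in("scene","top")}
for n,f in F.items():
    hsv=cv2.cvtColor(f["color"],cv2.COLOR_RGB2HSV)
    m=cv2.inRange(hsv,(105,120,60),(125,255,255))>0
    for b in blobs(m): 
        print(n,b, onz(f,*b[0],.06).round(4) )
f=F["top"]
c=f["color"]
cv2.imwrite("pics/topA.png",cv2.resize(c[165:290,160:340,::-1],None,fx=4.4,fy=4.4,interpolation=cv2.INTER_CUBIC))
cv2.imwrite("pics/topB.png",cv2.resize(c[175:285,360:450,::-1],None,fx=5.4,fy=5.4,interpolation=cv2.INTER_CUBIC))
c=F["scene"]["color"]
cv2.imwrite("pics/scA.png",cv2.resize(c[130:320,250:480,::-1],None,fx=3.1,fy=3.1,interpolation=cv2.INTER_CUBIC))
E
```

```text
scene ([331.86, 1.83], 69, [322, 0, 18, 6]) [-0.1913 -1.0099  0.06  ]
scene ([384.08, 26.39], 497, [361, 15, 47, 24]) [-0.1988 -0.6786  0.06  ]
scene ([261.48, 54.21], 577, [236, 43, 52, 24]) [ 0.3094 -0.7499  0.06  ]
scene ([367.08, 197.47], 180, [360, 191, 15, 14]) [0.4734 0.0166 0.06  ]
scene ([308.11, 210.72], 193, [301, 204, 15, 15]) [ 0.6057 -0.027   0.06  ]
top ([326.24, 187.66], 218, [318, 180, 17, 17]) [ 0.6012 -0.0314  0.06  ]
top ([303.52, 252.19], 220, [296, 244, 16, 17]) [0.4691 0.0124 0.06  ]
top ([636.2, 284.22], 85, [631, 278, 9, 14]) [ 0.4163 -0.6647  0.06  ]
top ([636.14, 302.25], 87, [631, 296, 9, 15]) [ 0.3799 -0.6643  0.06  ]
top ([636.33, 320.61], 82, [631, 314, 9, 15]) [ 0.343  -0.6644  0.06  ]
top ([636.29, 338.88], 84, [631, 332, 9, 16]) [ 0.3064 -0.664   0.06  ]
top ([636.34, 357.16], 83, [631, 351, 9, 15]) [ 0.2699 -0.6638  0.06  ]
```

View pics/topA.png

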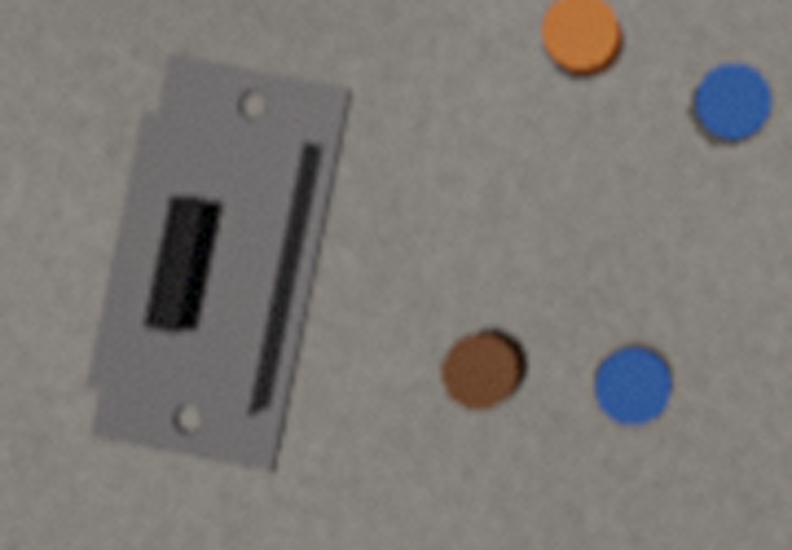

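View pics/topB.png

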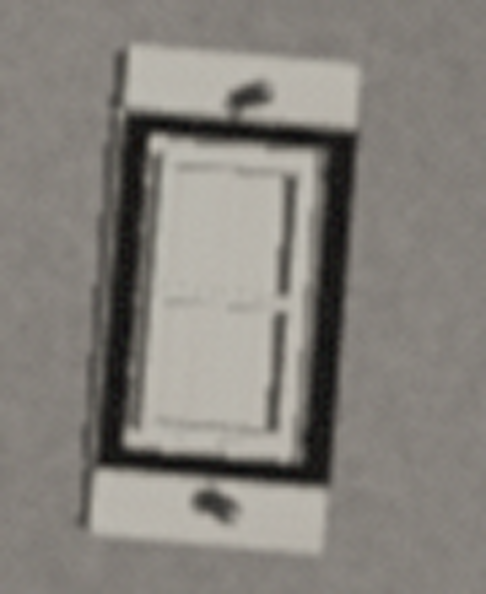

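View pics/scA.png

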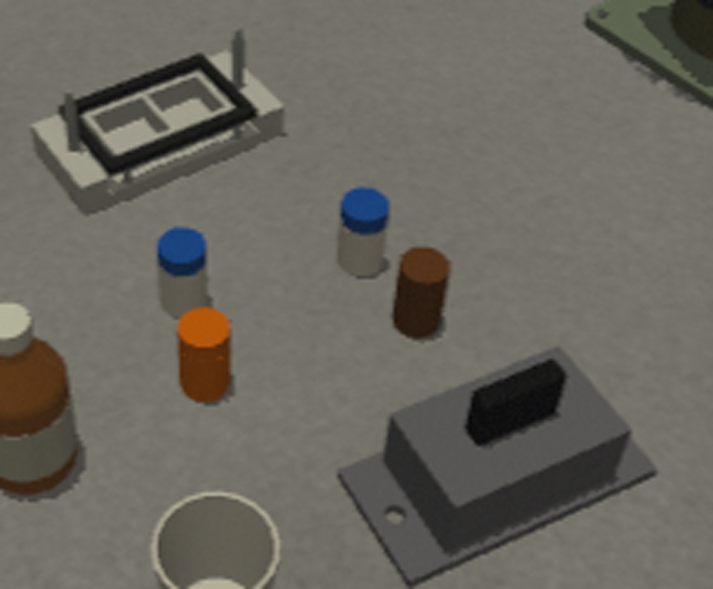

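```bash
python3 - <<'E'
from h import *
f=robot.grab_frame("top");s=robot.grab_frame("scene")
g=cv2.cvtColor(f["color"],cv2.COLOR_RGB2GRAY)
def P(cr,o,k):return np.array(o)+(np.array(cr)+.5)/k-.5
# cover holes
h=[onz(f,*P(p,(160,165),4.4),.007) for p in((252,104),(188,418))]
d=h[0]-h[1];print("holes",np.round(h,4),np.linalg.norm(d),"mid",np.mean(h,0).round(4),"yaw",np.degrees(np.arctan2(d[1],d[0])))
cs=[onz(f,*P(p,(160,165),4.4),.008) for p in((168,56),(350,90),(275,470),(93,435))]
print("flange",np.round(cs,4),np.mean(cs,0).round(4),[np.linalg.norm(cs[i]-cs[i-1]).round(4) for i in range(4)])
# handle black in top and scene
sub=np.zeros_like(g);sub[205:245,185:213]=g[205:245,185:213]<35
print("handle",[ (b[0],b[1],b[2]) for b in blobs(sub)])
# block
bc=[onz(f,*P(p,(360,175),5.4),.03) for p in((130,43),(360,65),(322,555),(90,532))]
print("block",np.round(bc,4),np.mean(bc,0).round(4),[np.linalg.norm(bc[i]-bc[i-1]).round(4) for i in range(4)])
e=(bc[0]+bc[1]-bc[2]-bc[3]);print("yaw",np.degrees(np.arctan2(e[1],e[0])))
m=np.zeros_like(g);m[180:280,370:432]=g[180:280,370:432]<40
m=cv2.morphologyEx(m,cv2.MORPH_CLOSE,np.ones((3,3)))
cnt=max(cv2.findContours(m,0,1)[0],key=cv2.contourArea);r=cv2.minAreaRect(cnt);bp=cv2.boxPoints(r)
fc=[onz(f,*p,.038) for p in bp];print("frame",r,np.round(fc,4),np.mean(fc,0).round(4))
for i in(0,1):
    dd=fc[i]-fc[i+1];print(np.linalg.norm(dd),np.degrees(np.arctan2(dd[1],dd[0])))
# dowel tip guesses
cv2.imwrite("pics/scB.png",cv2.resize(s["color"][130:200,250:350,::-1],None,fx=8,fy=8,interpolation=cv2.INTER_CUBIC))
cv2.imwrite("pics/scC.png",cv2.resize(s["color"][235:320,355:465,::-1],None,fx=7,fy=7,interpolation=cv2.INTER_CUBIC))
E
```

```text
holes [[0.5989 0.2032 0.007 ]
 [0.4457 0.2301 0.007 ]] 0.15558307747789443 mid [0.5223 0.2166 0.007 ] yaw -9.955398630703334
flange [[0.6216 0.2446 0.008 ]
 [0.6066 0.1553 0.008 ]
 [0.4214 0.187  0.008 ]
 [0.4367 0.2756 0.008 ]] [0.5216 0.2156 0.008 ] [np.float64(0.1874), np.float64(0.0905), np.float64(0.1878), np.float64(0.0899)]
handle [([201.56, 224.38], 248, [194, 211, 16, 28])]
block [[ 0.6161 -0.1525  0.03  ]
 [ 0.6091 -0.2423  0.03  ]
 [ 0.4188 -0.2294  0.03  ]
 [ 0.4261 -0.1394  0.03  ]] [ 0.5175 -0.1909  0.03  ] [np.float64(0.1904), np.float64(0.0901), np.float64(0.1907), np.float64(0.0903)]
yaw -3.9099023723376813
frame ((401.582763671875, 230.0069122314453), (41.68883514404297, 64.36024475097656), 4.763641834259033) [[ 0.4534 -0.1421  0.038 ]
 [ 0.5869 -0.1515  0.038 ]
 [ 0.5813 -0.2383  0.038 ]
 [ 0.4478 -0.2285  0.038 ]] [ 0.5173 -0.1901  0.038 ]
0.1338412924238503 175.98277403143817
0.08705968786477948 86.27707547504208
```

View pics/scB.png

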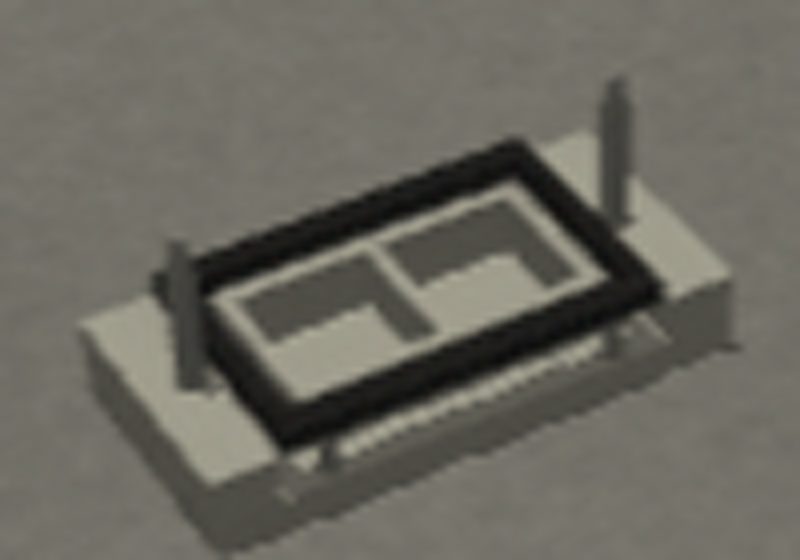

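View pics/scC.png

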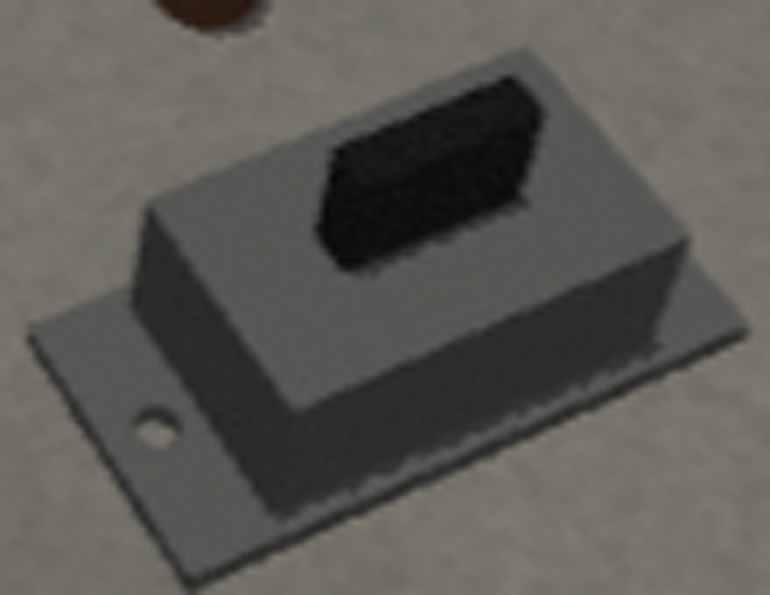

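```bash
cat >> h.py <<'E'
def goal(pos,ydir_deg,frm=None,verbose=True):
    """tool x down; tool y along world direction ydir (mod 180, nearest). prints shift+rotvec in current tool frame"""
    st=robot.read_state();R0=R.from_quat(st["ee_rot"]);best=None
    for k in(0,180):
        a=np.radians(ydir_deg+k);y=np.array([np.cos(a),np.sin(a),0]);x=np.array([0,0,-1.]);z=np.cross(x,y)
        rv=(R0.inv()*R.from_matrix(np.c_[x,y,z])).as_rotvec()
        if best is None or np.linalg.norm(rv)<np.linalg.norm(best):best=rv
    d=R0.inv().apply(np.array(pos)-st["ee_pos"])
    print("shift",d.round(4),"turn",best.round(4),"pos",st["ee_pos"].round(4),"q6",st["q"][5].round(3),"w",st["width"].round(4),"F",st["ft_force"].round(2),"t",round(st["time"],2))
    return d,best
E
python3 - <<'E'
from h import *
f=robot.grab_frame("top");s=robot.grab_frame("scene")
C=np.array([.5174,-.1905]);a=np.radians(-3.95);u=np.array([np.cos(a),np.sin(a)])
for sg in(-1,1):
    t=np.r_[C+sg*.078*u,.088];b=np.r_[C+sg*.078*u,.030]
    print(sg,t.round(4),"top px",proj(f,t).round(1),"crop",((proj(f,t)-[360,175]+.5)*5.4-.5).round(),"scene crop tip",((proj(s,t)-[250,130]+.5)*8-.5).round(),"base",((proj(s,b)-[250,130]+.5)*8-.5).round())
    print("cell",(C+sg*.0265*u).round(4))
for c,z in(((.6012,-.0314),.06),((.4691,.0124),.06)): print(proj(s,[*c,z]).round(1))
ym=cv2.cvtColor(f["color"],cv2.COLOR_RGB2HSV)
for n,p in dict(orange=(292,172),brown=(269,249)).items(): print(n,onz(f,*p,.06).round(3))
print("bottle",onz(f,300,100,.14).round(3),"beaker",onz(f,217,121,.085).round(3))
h=[onz(f,201.5-1.5,224.4,.1)];print("handle~",h)
R0=R.from_quat(robot.read_state()["ee_rot"]).as_matrix();print(R0.round(3))
goal([.4691,.0124,.12],86.05)
E
```

```text
-1 [ 0.4396 -0.1851  0.088 ] top px [402.7 270. ] crop [233. 515.] scene crop tip [617.  76.] base [616. 219.]
cell [ 0.491  -0.1887]
1 [ 0.5952 -0.1959  0.088 ] top px [409.  191.3] crop [267.  90.] scene crop tip [177. 240.] base [193. 385.]
cell [ 0.5438 -0.1923]
[308.6 208.7]
[367.3 195.7]
orange [0.632 0.039 0.06 ]
brown [0.474 0.083 0.06 ]
bottle [0.762 0.022 0.14 ] beaker [0.729 0.19  0.085]
handle~ [array([0.52237211, 0.21429734, 0.1       ])]
[[-0.     0.285  0.959]
 [-0.     0.959 -0.285]
 [-1.    -0.    -0.   ]]Traceback (most recent call last):
  File "<stdin>", line 14, in <module>
  File "h.py", line 26, in goal
    print("shift",d.round(4),"turn",best.round(4),"pos",st["ee_pos"].round(4),"q6",st["q"][5].round(3),"w",st["width"].round(4),"F",st["ft_force"].round(2),"t",round(st["time"],2))
                                                                                                           ^^^^^^^^^^^^^^^^^
AttributeError: 'float' object has no attribute 'round'
```

```bash
sed -i 's/st\["width"\].round(4)/round(float(st["width"]),4)/' h.py; python3 - <<'E'
from h import *
goal([.4691,.0124,.15],86.05)
E
```

```text
shift [ 0.053  -0.4295  0.4461] turn [-2.199e-01 -0.000e+00  1.000e-04] pos [0.1637 0.5511 0.203 ] q6 -0.02 w 0.0912 F [0.67 0.34 0.04] t 0.4
```

```bash
python3 -m jog '[[[0.005,-0.043,0.045,-0.02,0,0,0.3],[0.01,-0.095,0.1,-0.05,0,0,0.3],[0.016,-0.15,0.155,-0.08,0,0,0.3],[0.022,-0.2,0.21,-0.12,0,0,0.3],[0.028,-0.25,0.26,-0.16,0,0,0.3],[0.034,-0.3,0.31,-0.19,0,0,0.3],[0.04,-0.345,0.36,-0.22,0,0,0.3],[0.046,-0.39,0.405,-0.22,0,0,0.3]]]' 20; python3 - <<'E'
from h import *
goal([.4691,.0124,.13],86.05)
E
```

```text
time: 1.4
ee_pos: [0.4106, 0.116, 0.1631]
ee_rot: [0.025, 0.706, -0.024, 0.707]
ft_force: [1.3, 0.4, 0.1]
width: 0.0638
shift [ 0.0331 -0.0994  0.0654] turn [ 0.0003  0.0015 -0.0008] pos [0.4106 0.116  0.1631] q6 -1.254 w 0.0638 F [1.29 0.37 0.09] t 1.4
```

```bash
python3 -m jog '[[[0.01,-0.02,0.02,0,0,0,0.3],[0.02,-0.035,0.037,0,0,0,0.3],[0.027,-0.04,0.041,0,0,0,0.3],[0.027,-0.04,0.041,0,0,0,0.3]]]'; python3 - <<'E'
from h import *
goal([.4691,.0124,.044],86.05)
f=robot.grab_frame("top");cv2.imwrite("pics/t1.png",f["color"][:,:,::-1])
E
```

```text
time: 1.9
ee_pos: [0.4471, 0.0751, 0.1354]
ee_rot: [0.025, 0.707, -0.024, 0.706]
ft_force: [-0.5, -0.7, 0.0]
width: 0.0638
shift [ 0.0913 -0.0611  0.0265] turn [-0.0004 -0.0017 -0.    ] pos [0.4471 0.0751 0.1354] q6 -1.361 w 0.0638 F [-0.5  -0.71  0.02] t 1.9
```

View pics/t1.png

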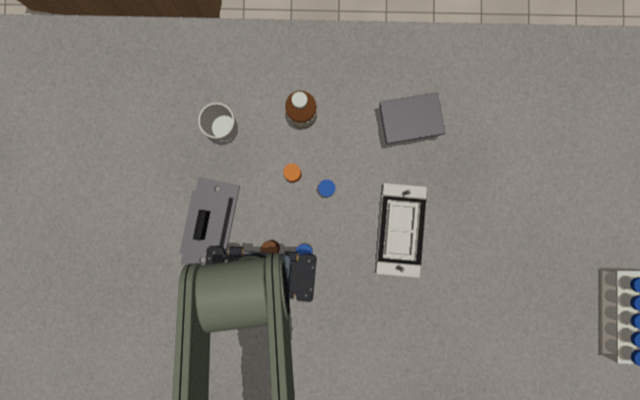

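The arm is short of the jar and over the brown look-alike at (270,248), because the first rows were cut by speed limits. I continue from the measured pose, staying high.

```bash
python3 -m jog '[[[0.003,-0.03,0.013,0,0,0,0.3],[0.005,-0.061,0.0265,0,0,0,0.3],[0.005,-0.061,0.0265,0,0,0,0.3],[0.005,-0.061,0.0265,0,0,0,0.3]]]'; python3 - <<'E'
from h import *
goal([.4691,.0124,.044],86.05)
f=robot.grab_frame("scene");cv2.imwrite("pics/s2.png",cv2.resize(f["color"][100:300,250:480,::-1],None,fx=3,fy=3))
E
```

```text
time: 2.45
ee_pos: [0.4696, 0.0133, 0.1311]
ee_rot: [0.024, 0.707, -0.024, 0.707]
ft_force: [0.2, -0.1, -0.1]
width: 0.0638
shift [ 0.0871 -0.001  -0.0004] turn [ 0.0007  0.0001 -0.0007] pos [0.4696 0.0133 0.1311] q6 -1.5 w 0.0638 F [ 0.18 -0.1  -0.14] t 2.45
```

View pics/s2.png

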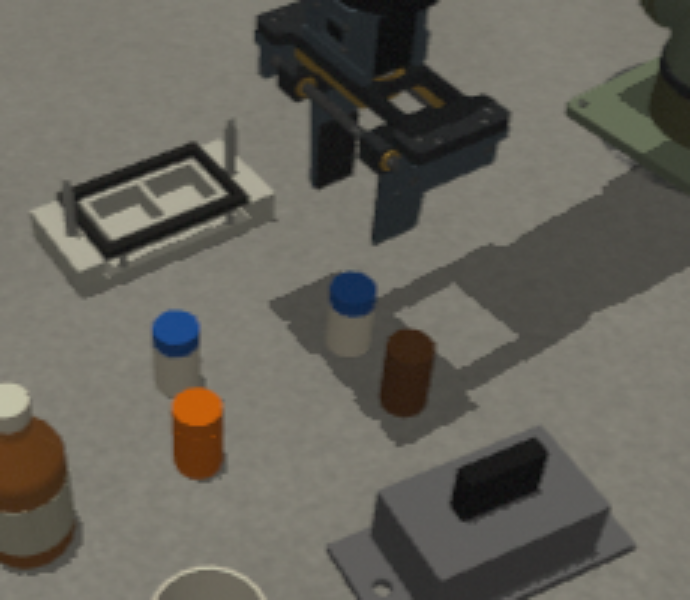

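The fingers at about (365,180) in the crop straddle the blue cap below at (353,293), and the brown jar at (408,370) is clear. Descending.

```bash
python3 -m jog '[[[0.03,-0.001,0,0,0,0,0.3],[0.06,-0.001,0,0,0,0,0.3],[0.08,-0.001,0,0,0,0,0.3],[0.087,-0.001,0,0,0,0,0.3],[0.087,-0.001,0,0,0,0,0.3],[0.087,-0.001,0,0,0,0,0.7],[0.087,-0.001,0,0,0,0,0.8],[0.087,-0.001,0,0,0,0,0.8]]]' 20;python3 -m jog '[[[0,0,0,0,0,0,0.8],[0,0,0,0,0,0,0.8]]]' 20; python3 - <<'E'
from h import *
goal([.4691,.0124,.044],86.05)
E
```

```text
time: 3.5
ee_pos: [0.4702, 0.0114, 0.0443]
ee_rot: [0.024, 0.706, -0.024, 0.707]
ft_force: [0.3, -0.4, 0.1]
width: 0.037
time: 3.75
ee_pos: [0.4703, 0.0114, 0.0442]
ee_rot: [0.024, 0.706, -0.024, 0.707]
ft_force: [0.2, 0.6, 4.3]
width: 0.0347
shift [ 0.0002  0.0009 -0.0012] turn [ 0.      0.0008 -0.0002] pos [0.4703 0.0114 0.0442] q6 -1.502 w 0.0347 F [0.2  0.64 4.33] t 3.75
```

```bash
python3 -m jog '[[[-0.02,0,0,0,0,0,0.8],[-0.05,0,0,0,0,0,0.8],[-0.08,0,0,0,0,0,0.8],[-0.085,-0.03,0,0,0,0,0.8],[-0.085,-0.07,0.005,0,0,0,0.8],[-0.085,-0.11,0.005,0,0,0,0.8],[-0.085,-0.15,0.006,0,0,0,0.8],[-0.085,-0.18,0.006,0,0,0,0.8]]]' 20; python3 - <<'E'
from h import *
goal([.491,-.1887,.13],86.05)
E
```

```text
time: 4.75
ee_pos: [0.463, -0.1701, 0.1285]
ee_rot: [0.025, 0.707, -0.025, 0.706]
ft_force: [0.3, -0.6, -1.3]
width: 0.0348
shift [-0.0016 -0.0166  0.0292] turn [-0.0007 -0.0007 -0.0001] pos [ 0.463  -0.1701  0.1285] q6 -1.876 w 0.0348 F [ 0.27 -0.56 -1.28] t 4.75
```

```bash
python3 -m jog '[[[-0.001,-0.01,0.015,0,0,0,0.8],[-0.001,-0.017,0.029,0,0,0,0.8],[-0.001,-0.017,0.029,0,0,0,0.8],[-0.001,-0.017,0.029,0,0,0,0.8]]]' 20; python3 - <<'E'
from h import *
goal([.491,-.1887,.056],86.05)
f=robot.grab_frame("scene");cv2.imwrite("pics/s3.png",cv2.resize(f["color"][60:260,230:430,::-1],None,fx=3,fy=3))
f=robot.grab_frame("top");cv2.imwrite("pics/t3.png",cv2.resize(f["color"][160:320,300:500,::-1],None,fx=3,fy=3))
E
```

```text
time: 5.25
ee_pos: [0.4907, -0.1868, 0.1294]
ee_rot: [0.024, 0.707, -0.024, 0.706]
ft_force: [0.5, 1.3, -0.7]
width: 0.0345
shift [ 0.0734 -0.0019  0.0005] turn [ 0.0008 -0.0015 -0.0006] pos [ 0.4907 -0.1868  0.1294] q6 -1.889 w 0.0345 F [ 0.5   1.33 -0.72] t 5.25
```

View pics/s3.png

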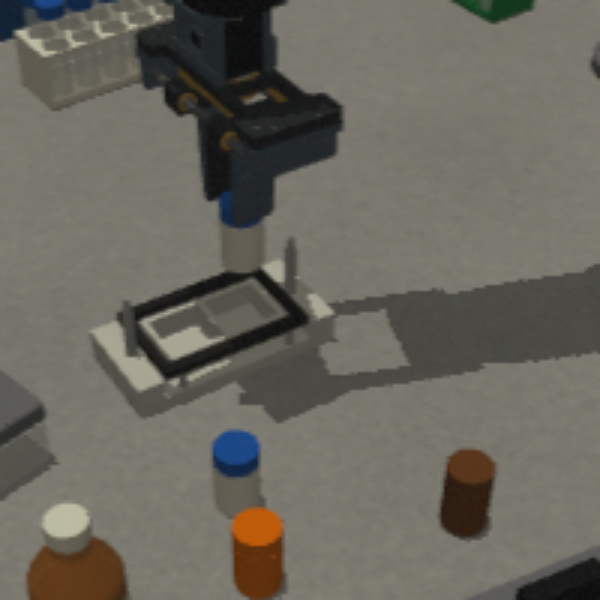

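View pics/t3.png

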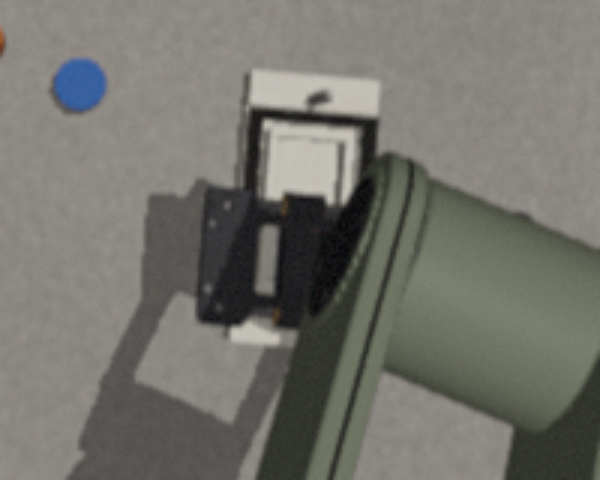

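The jar hangs upright over the near cell, with its bottom at (242,268) in the scene crop. Lowering it, slowly at the end.

```bash
python3 -m jog '[[[0.02,-0.002,0,0,0,0,0.8],[0.04,-0.002,0,0,0,0,0.8],[0.055,-0.002,0,0,0,0,0.8],[0.063,-0.002,0,0,0,0,0.8],[0.067,-0.002,0,0,0,0,0.8],[0.069,-0.002,0,0,0,0,0.8],[0.071,-0.002,0,0,0,0,0.8],[0.072,-0.002,0,0,0,0,0.8]]]' 20; python3 - <<'E'
from h import *
goal([.491,-.1887,.056],86.05)
E
```

```text
time: 6.35
ee_pos: [0.4913, -0.1896, 0.058]
ee_rot: [0.024, 0.707, -0.024, 0.707]
ft_force: [0.9, -0.8, -0.1]
width: 0.0349
shift [ 0.002   0.0009 -0.0004] turn [0.0001 0.0005 0.0001] pos [ 0.4913 -0.1896  0.058 ] q6 -1.892 w 0.0349 F [ 0.89 -0.83 -0.12] t 6.35
```

```bash
python3 -m jog '[[[0.001,0,0,0,0,0,0.8],[0.002,0,0,0,0,0,0.8],[0.002,0,0,0,0,0,0.8]]]' 20;python3 -m jog '[[[0.001,0,0,0,0,0,0.8],[0.001,0,0,0,0,0,0.8]]]' 20;  python3 - <<'E'
from h import *
goal([.491,-.1887,.056],86.05)
E
```

```text
time: 6.72
ee_pos: [0.4914, -0.1896, 0.0562]
ee_rot: [0.024, 0.706, -0.024, 0.707]
ft_force: [-0.8, 0.8, 2.1]
width: 0.0344
time: 6.98
ee_pos: [0.4916, -0.1896, 0.0561]
ee_rot: [0.024, 0.706, -0.024, 0.707]
ft_force: [-2.2, 1.4, 8.6]
width: 0.0348
shift [ 0.0001  0.0008 -0.0007] turn [0.     0.0014 0.0001] pos [ 0.4916 -0.1896  0.0561] q6 -1.892 w 0.0348 F [-2.21  1.35  8.62] t 6.97
```

The upward force rose to 8.6 N at the expected height, so the jar is on the floor of the cell. Releasing.

```bash
python3 -m jog '[[[0,0,0,0,0,0,0.5],[0,0,0,0,0,0,0.3],[0,0,0,0,0,0,0.3],[-0.02,0,0,0,0,0,0.3],[-0.05,0,0,0,0,0,0.3],[-0.08,0,0,0,0,0,0.3],[-0.1,0.02,0,0,0,0,0.3],[-0.1,0.06,0.01,0,0,0,0.3]]]' 20; python3 - <<'E'
from h import *
goal([.6012,-.0314,.14],86.05)
E
```

```text
time: 7.98
ee_pos: [0.5062, -0.131, 0.1565]
ee_rot: [0.025, 0.705, -0.026, 0.708]
ft_force: [0.8, -0.0, -0.9]
width: 0.0639
shift [0.0167 0.1061 0.0876] turn [-0.0025  0.0037  0.001 ] pos [ 0.5062 -0.131   0.1565] q6 -1.774 w 0.0639 F [ 0.8  -0.01 -0.86] t 7.97
```

```bash
python3 -m jog '[[[0.003,0.03,0.02,0,0,0,0.3],[0.006,0.06,0.05,0,0,0,0.3],[0.01,0.09,0.075,0,0,0,0.3],[0.016,0.106,0.0876,0,0.003,0,0.3],[0.016,0.106,0.0876,0,0.003,0,0.3],[0.016,0.106,0.0876,0,0.003,0,0.3]]]'; python3 - <<'E'
from h import *
goal([.6012,-.0314,.044],86.05)
f=robot.grab_frame("scene");cv2.imwrite("pics/s4.png",cv2.resize(f["color"][80:280,230:430,::-1],None,fx=3,fy=3))
f=robot.grab_frame("top");cv2.imwrite("pics/t4.png",cv2.resize(f["color"][160:320,280:480,::-1],None,fx=3,fy=3))
E
```

```text
time: 8.72
ee_pos: [0.599, -0.0315, 0.1387]
ee_rot: [0.024, 0.708, -0.025, 0.705]
ft_force: [0.7, 0.5, 0.8]
width: 0.0638
shift [0.0947 0.0003 0.0026] turn [-0.0003 -0.0042  0.0005] pos [ 0.599  -0.0315  0.1387] q6 -1.573 w 0.0638 F [0.73 0.55 0.81] t 8.72
```

View pics/s4.png

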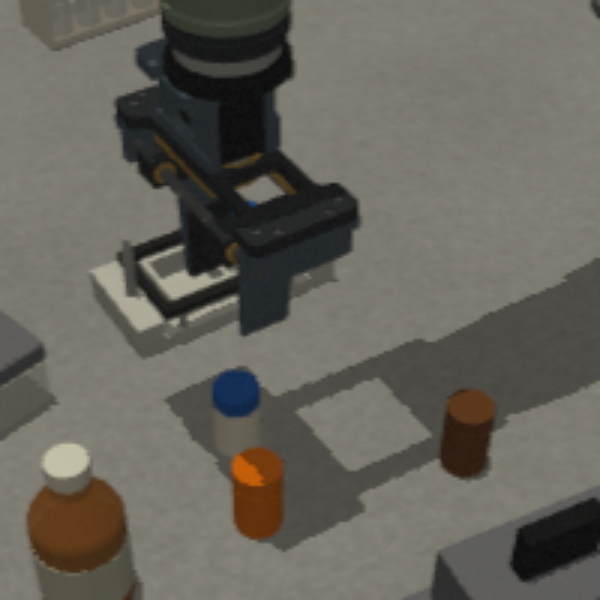

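View pics/t4.png

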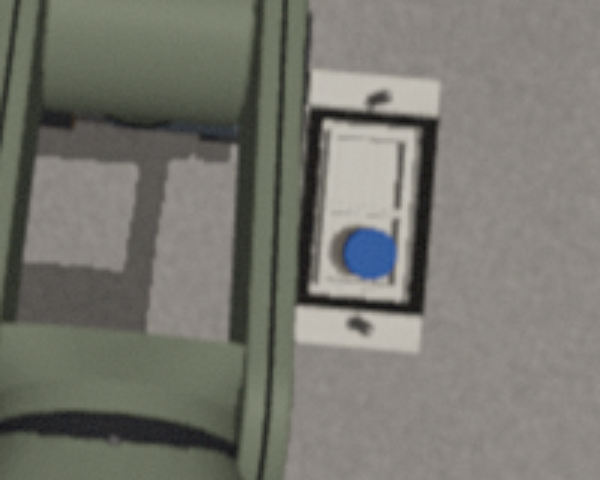

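Jar 1 stands in the near cell (blue cap at (368,253) in the top crop). The fingers straddle the second blue cap at (236,392), and the orange look-alike at (258,493) is outside them.

```bash
python3 -m jog '[[[0.03,0,0.002,0,-0.004,0,0.3],[0.06,0,0.0025,0,-0.004,0,0.3],[0.085,0,0.0025,0,-0.004,0,0.3],[0.094,0,0.0025,0,-0.004,0,0.3],[0.094,0,0.0025,0,-0.004,0,0.3],[0.094,0,0.0025,0,-0.004,0,0.7],[0.094,0,0.0025,0,-0.004,0,0.8],[0.094,0,0.0025,0,-0.004,0,0.8]]]' 20;python3 -m jog '[[[0,0,0,0,0,0,0.8],[0,0,0,0,0,0,0.8]]]' 20; python3 - <<'E'
from h import *
goal([.6012,-.0314,.15],86.05)
goal([.5438,-.1923,.15],86.05)
E
```

```text
time: 9.82
ee_pos: [0.6025, -0.0308, 0.0455]
ee_rot: [0.024, 0.706, -0.024, 0.707]
ft_force: [0.0, -1.1, 0.2]
width: 0.037
time: 10.07
ee_pos: [0.6026, -0.0309, 0.0453]
ee_rot: [0.024, 0.706, -0.024, 0.707]
ft_force: [0.3, -0.6, 3.2]
width: 0.0343
shift [-0.1047 -0.0006 -0.0011] turn [0.0002 0.0021 0.    ] pos [ 0.6026 -0.0309  0.0453] q6 -1.572 w 0.0343 F [ 0.3  -0.59  3.15] t 10.07
shift [-0.1048 -0.1651 -0.0473] turn [0.0002 0.0021 0.    ] pos [ 0.6026 -0.0309  0.0453] q6 -1.572 w 0.0343 F [ 0.3  -0.59  3.15] t 10.07
```

```bash
python3 -m jog '[[[-0.02,0,0,0,0,0,0.8],[-0.05,0,0,0,0,0,0.8],[-0.08,0,0,0,0,0,0.8],[-0.1,-0.03,-0.01,0,0,0,0.8],[-0.103,-0.06,-0.02,0,0,0,0.8],[-0.103,-0.1,-0.03,0,0,0,0.8],[-0.103,-0.14,-0.04,0,0,0,0.8],[-0.103,-0.165,-0.047,0,0,0,0.8]]]' 20;python3 -m jog '[[[0,0,0,0,0,0,0.8],[0,0,0,0,0,0,0.8]]]' 20; python3 - <<'E'
from h import *
goal([.5438,-.1923,.13],86.05)
E
```

```text
time: 11.08
ee_pos: [0.5429, -0.1936, 0.1474]
ee_rot: [0.025, 0.707, -0.025, 0.707]
ft_force: [0.3, 0.7, -0.2]
width: 0.0347
time: 11.32
ee_pos: [0.5439, -0.1915, 0.1475]
ee_rot: [0.025, 0.706, -0.024, 0.707]
ft_force: [-0.4, 0.1, 0.2]
width: 0.0346
shift [ 0.0175 -0.0009 -0.    ] turn [ 0.0001  0.0007 -0.0009] pos [ 0.5439 -0.1915  0.1475] q6 -1.862 w 0.0346 F [-0.4   0.08  0.19] t 11.32
```

```bash
python3 -m jog '[[[0.02,-0.001,0,0,0,0,0.8],[0.045,-0.001,0,0,0,0,0.8],[0.065,-0.001,0,0,0,0,0.8],[0.077,-0.001,0,0,0,0,0.8],[0.082,-0.001,0,0,0,0,0.8],[0.085,-0.001,0,0,0,0,0.8],[0.087,-0.001,0,0,0,0,0.8],[0.088,-0.001,0,0,0,0,0.8]]]' 20; python3 - <<'E'
from h import *
goal([.5438,-.1923,.0573],86.05)
E
```

```text
time: 12.32
ee_pos: [0.5441, -0.1933, 0.0601]
ee_rot: [0.024, 0.706, -0.024, 0.707]
ft_force: [-0.1, 0.4, -0.3]
width: 0.0343
shift [ 0.0028  0.001  -0.0003] turn [0.     0.0018 0.0001] pos [ 0.5441 -0.1933  0.0601] q6 -1.864 w 0.0343 F [-0.11  0.41 -0.33] t 12.32
```

```bash
python3 -m jog '[[[0.001,0.001,0,0,0,0,0.8],[0.002,0.001,0,0,0,0,0.8],[0.003,0.001,0,0,0,0,0.8],[0.003,0.001,0,0,0,0,0.8]]]' 20;python3 -m jog '[[[0.001,0,0,0,0,0,0.8],[0.001,0,0,0,0,0,0.8]]]' 20;  python3 - <<'E'
from h import *
goal([.5438,-.1923,.0573],86.05)
E
```

```text
time: 12.82
ee_pos: [0.5443, -0.1924, 0.0573]
ee_rot: [0.024, 0.706, -0.024, 0.707]
ft_force: [0.7, 0.4, 3.5]
width: 0.0345
time: 13.08
ee_pos: [0.5447, -0.1925, 0.0572]
ee_rot: [0.024, 0.706, -0.025, 0.708]
ft_force: [-1.6, 0.4, 7.5]
width: 0.0346
shift [-0.0001  0.0002 -0.0009] turn [0.0001 0.0032 0.0006] pos [ 0.5447 -0.1925  0.0572] q6 -1.862 w 0.0346 F [-1.64  0.44  7.5 ] t 13.07
```

```bash
python3 -m jog '[[[0,0,0,0,0,0,0.5],[0,0,0,0,0,0,0.3],[0,0,0,0,0,0,0.3],[-0.02,0,0,0,0,0,0.3],[-0.05,0,0,0,0,0,0.3],[-0.09,0,0,0,0,0,0.3],[-0.11,0.04,0,0,0,0,0.3],[-0.11,0.09,0,0,0,0,0.3]]]' 20; python3 - <<'E'
from h import *
goal([.522,.216,.15],80.1)
E
```

```text
time: 14.08
ee_pos: [0.5512, -0.1024, 0.1676]
ee_rot: [0.025, 0.705, -0.025, 0.709]
ft_force: [0.8, 1.3, -0.8]
width: 0.0637
shift [ 0.0172  0.3155 -0.0518] turn [0.1018 0.0053 0.0002] pos [ 0.5512 -0.1024  0.1676] q6 -1.704 w 0.0637 F [ 0.83  1.3  -0.82] t 14.07
```

```bash
python3 -m jog '[[[0.003,0.05,-0.008,0.02,0,0,0.3],[0.006,0.1,-0.016,0.04,0,0,0.3],[0.008,0.15,-0.025,0.06,0,0,0.3],[0.01,0.2,-0.033,0.08,0,0,0.3],[0.013,0.25,-0.041,0.1,0,0,0.3],[0.017,0.3,-0.05,0.102,0.004,0,0.3],[0.017,0.3155,-0.052,0.102,0.004,0,0.3],[0.017,0.3155,-0.052,0.102,0.004,0,0.3]]]'; python3 -m jog '[[[0,0,0,0,0,0,0.3],[0,0,0,0,0,0,0.3]]]';python3 - <<'E'
from h import *
goal([.522,.216,.077],80.1)
f=robot.grab_frame("scene");cv2.imwrite("pics/s5.png",cv2.resize(f["color"][100:320,250:480,::-1],None,fx=2.7,fy=2.7))
f=robot.grab_frame("top");cv2.imwrite("pics/t5.png",f["color"][:,:,::-1])
cv2.imwrite("pics/t5b.png",cv2.resize(f["color"][175:285,360:450,::-1],None,fx=5.4,fy=5.4,interpolation=cv2.INTER_CUBIC))
E
```

```text
time: 15.08
ee_pos: [0.5197, 0.2162, 0.1485]
ee_rot: [0.059, 0.706, -0.06, 0.703]
ft_force: [0.5, -0.2, -0.8]
width: 0.0638
time: 15.32
ee_pos: [0.5201, 0.2146, 0.1489]
ee_rot: [0.061, 0.705, -0.061, 0.703]
ft_force: [-0.4, 0.2, -0.1]
width: 0.0641
shift [0.0719 0.0018 0.0018] turn [ 0.0002 -0.0028  0.0003] pos [0.5201 0.2146 0.1489] q6 -1.029 w 0.0641 F [-0.38  0.17 -0.15] t 15.32
```

View pics/s5.png

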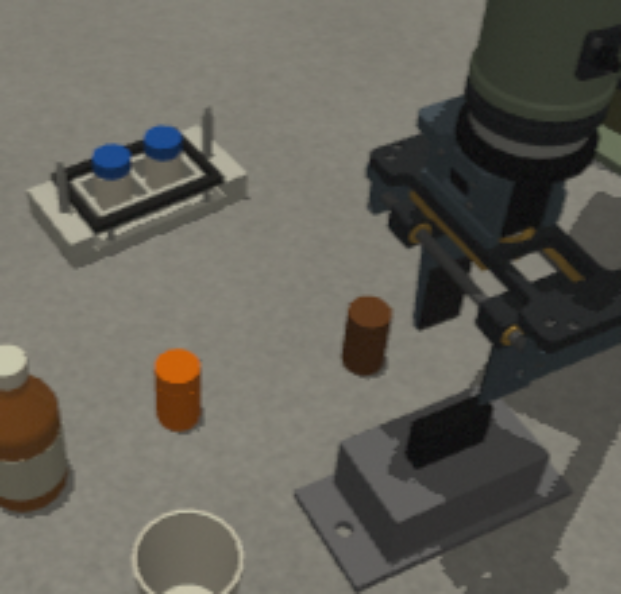

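View pics/t5b.png

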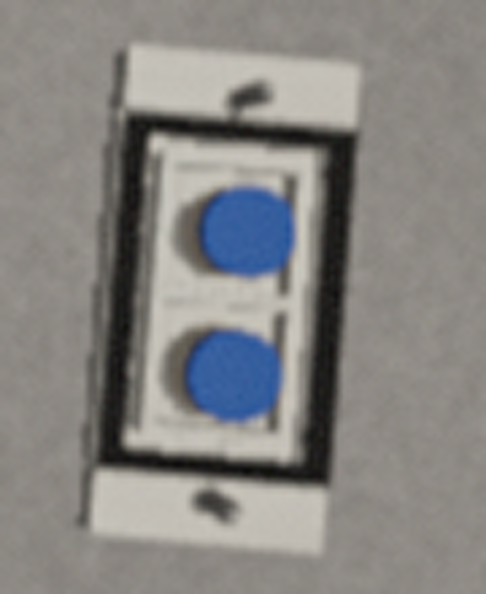

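View pics/t5.png

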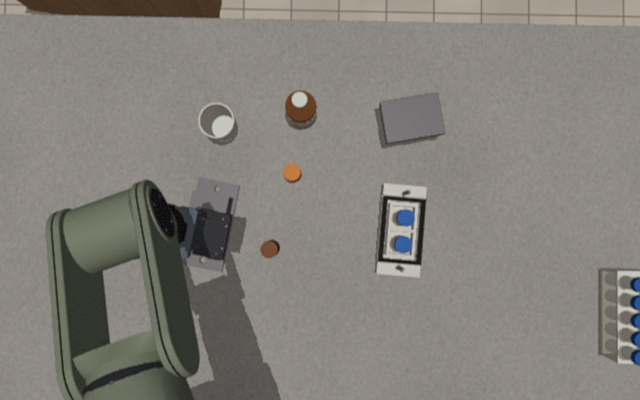

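Both blue caps stand upright in the cells (top view (405,217) and (403,244)). The look-alikes have not moved, and the fingers are over the cover's handle. Gripping the cover.

```bash
python3 -m jog '[[[0.02,0.002,0.002,0,-0.003,0,0.3],[0.045,0.002,0.002,0,-0.003,0,0.3],[0.065,0.002,0.002,0,-0.003,0,0.3],[0.072,0.002,0.002,0,-0.003,0,0.3],[0.072,0.002,0.002,0,-0.003,0,0.5],[0.072,0.002,0.002,0,-0.003,0,1],[0.072,0.002,0.002,0,-0.003,0,1],[0.072,0.002,0.002,0,-0.003,0,1]]]' 45;python3 -m jog '[[[0,0,0,0,0,0,1],[0,0,0,0,0,0,1],[0,0,0,0,0,0,1]]]' 45; python3 - <<'E'
from h import *
goal([.522,.216,.2],80.1)
f=robot.grab_frame("top")
for p in((247,231),(234,375)):
    q=onz(f,*(np.array([360,175])+(np.array(p)+.5)/5.4-.5),.072);print(q.round(4))
E
```

```text
time: 16.42
ee_pos: [0.5221, 0.2177, 0.0772]
ee_rot: [0.06, 0.704, -0.06, 0.705]
ft_force: [0.3, -0.1, -0.1]
width: 0.0268
time: 16.8
ee_pos: [0.5218, 0.2172, 0.0768]
ee_rot: [0.06, 0.705, -0.061, 0.704]
ft_force: [-0.9, -2.8, 0.8]
width: 0.0156
shift [-0.1232 -0.0013  0.0004] turn [ 0.0021 -0.0001  0.0007] pos [0.5218 0.2172 0.0768] q6 -1.025 w 0.0156 F [-0.89 -2.78  0.76] t 16.8
[ 0.5435 -0.1918  0.072 ]
[ 0.4898 -0.1876  0.072 ]
```

```bash
python3 -m jog '[[[-0.015,0,0,0,0,0,1],[-0.04,0,0,0,0,0,1],[-0.07,0,0,0,0,0,1],[-0.1,0,0,0,0,0,1],[-0.12,0,0,0,0,0,1],[-0.123,0,0,0,0,0,1],[-0.123,0,0,0,0,0,1]]]' 45; python3 - <<'E'
from h import *
goal([.5174,-.1905,.2],86.05)
f=robot.grab_frame("scene");cv2.imwrite("pics/s6.png",f["color"][:,:,::-1])
E
```

```text
time: 17.73
ee_pos: [0.5214, 0.2176, 0.1992]
ee_rot: [0.06, 0.705, -0.06, 0.704]
ft_force: [-0.9, -0.2, -4.2]
width: 0.0158
shift [-0.0008 -0.4029  0.0654] turn [-0.1018 -0.0011  0.0003] pos [0.5214 0.2176 0.1992] q6 -1.025 w 0.0158 F [-0.87 -0.22 -4.21] t 17.73
```

View pics/s6.png

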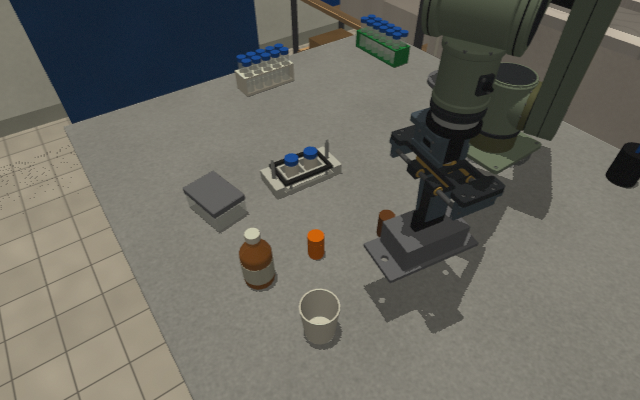

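The cover hangs level in the grip at (425,240) and is clear of the brown jar. Carrying it to the block.

```bash
python3 -m jog '[[[0,-0.025,0.004,0,0,0,1],[0,-0.07,0.011,-0.015,0,0,1],[0,-0.12,0.02,-0.03,0,0,1],[0,-0.17,0.028,-0.045,0,0,1],[0,-0.22,0.036,-0.06,0,0,1],[0,-0.27,0.044,-0.075,0,0,1],[0,-0.32,0.052,-0.09,0,0,1],[0,-0.36,0.058,-0.1,0,0,1]]]' 45;  python3 - <<'E'
from h import *
goal([.5174,-.1905,.2],86.05)
E
```

```text
time: 18.77
ee_pos: [0.517, -0.1487, 0.1985]
ee_rot: [0.025, 0.707, -0.025, 0.706]
ft_force: [0.3, 0.1, -2.8]
width: 0.0156
shift [-0.0015 -0.0416  0.0033] turn [-0.0025 -0.0021 -0.0005] pos [ 0.517  -0.1487  0.1985] q6 -1.801 w 0.0156 F [ 0.27  0.07 -2.78] t 18.77
```

```bash
python3 -m jog '[[[-0.001,-0.02,0.002,-0.002,0,0,1],[-0.001,-0.035,0.003,-0.002,0,0,1],[-0.001,-0.041,0.003,-0.002,0,0,1],[-0.001,-0.041,0.003,-0.002,0,0,1],[-0.001,-0.041,0.003,-0.002,0,0,1]]]' 45;  python3 - <<'E'
from h import *
goal([.5174,-.1905,.2],86.05)
f=robot.grab_frame("scene");cv2.imwrite("pics/s7.png",cv2.resize(f["color"][80:230,200:400,::-1],None,fx=4,fy=4,interpolation=cv2.INTER_CUBIC))
f=robot.grab_frame("top");cv2.imwrite("pics/t7.png",cv2.resize(f["color"][150:300,340:490,::-1],None,fx=4,fy=4,interpolation=cv2.INTER_CUBIC))
E
```

```text
time: 19.4
ee_pos: [0.518, -0.1872, 0.2007]
ee_rot: [0.024, 0.707, -0.024, 0.707]
ft_force: [-0.6, -0.3, -4.9]
width: 0.0155
shift [ 0.0007 -0.0034 -0.0004] turn [ 0.0012 -0.0001 -0.0005] pos [ 0.518  -0.1872  0.2007] q6 -1.871 w 0.0155 F [-0.56 -0.26 -4.86] t 19.4
```

View pics/s7.png

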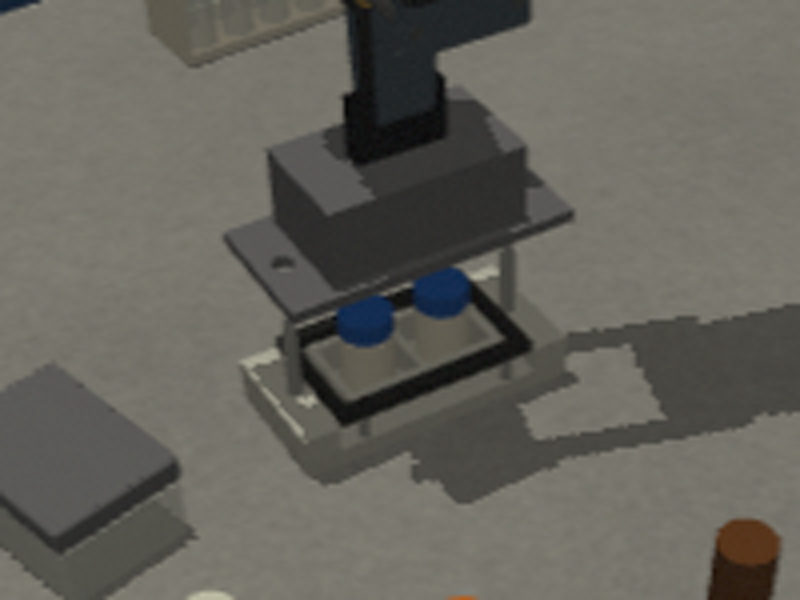

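View pics/t7.png

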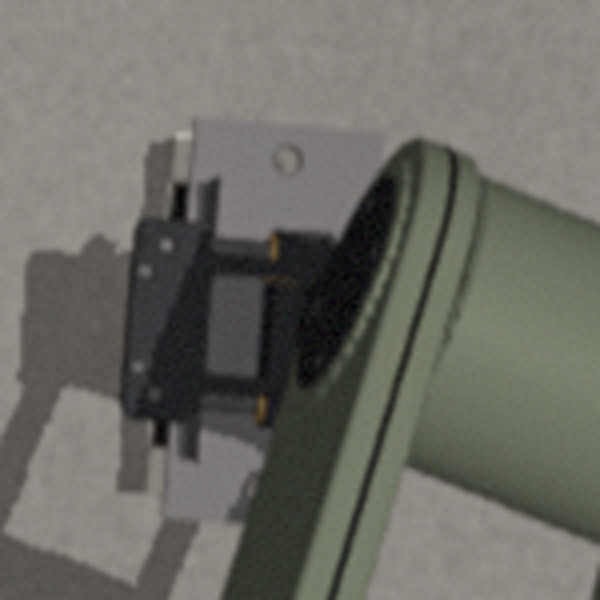

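```bash
python3 - <<'E'
from h import *
f=robot.grab_frame("top");s=robot.grab_frame("scene")
T=lambda p:np.array([340,150])+(np.array(p)+.5)/4-.5
S=lambda p:np.array([200,80])+(np.array(p)+.5)/4-.5
st=robot.read_state();p=st["ee_pos"];zt=p[2]-.077+.008
print(p,zt)
print("hole top",onz(f,*T((288,158)),zt).round(4),"scene",onz(s,*S((283,263)),zt).round(4),"tri",tri([f,s],[T((288,158)),S((283,263))]).round(4))
y=R.from_quat(st["ee_rot"]).as_matrix()[:,1];a=np.arctan2(y[1],y[0])-np.pi/2;u=np.array([np.cos(a),np.sin(a)])
print("pred hole",p[:2]+.078*u,"yaw",np.degrees(a))
k=[onz(f,*T(q),zt) for q in((192,120),(386,132),(163,515))]
print("corners",np.round(k,4)); d=k[0]-k[2];e=k[0]-k[1];print(np.linalg.norm(d),np.degrees(np.arctan2(d[1],d[0])),np.degrees(np.arctan2(e[1],e[0])), "centre from corners",((k[1]+k[2])/2).round(4))
for q in((228,238),(295,318),(572,213)): print("scene corner",onz(s,*S(q),zt).round(4))
E
```

```text
[ 0.5180353  -0.18758046  0.20083625] 0.13183624672741626
hole top [ 0.597  -0.193   0.1318] scene [ 0.5958 -0.1935  0.1318] tri [ 0.5967 -0.1926  0.1328]
pred hole [ 0.59585505 -0.19288012] yaw -3.8959283466696384
corners [[ 0.6143 -0.1472  0.1318]
 [ 0.6103 -0.2394  0.1318]
 [ 0.4276 -0.1359  0.1318]]
0.18705326792676355 -3.4676223738637644 87.50524519046078 centre from corners [ 0.5189 -0.1877  0.1318]
scene corner [ 0.6098 -0.2334  0.1318]
scene corner [ 0.6161 -0.1461  0.1318]
scene corner [ 0.4297 -0.1347  0.1318]
```

```bash
python3 -m jog '[[[0.005,-0.003,-0.001,0,0,0,1],[0.015,-0.003,-0.001,0,0,0,1],[0.025,-0.003,-0.001,0,0,0,1],[0.03,-0.003,-0.001,0,0,0,1],[0.03,-0.003,-0.001,0,0,0,1]]]' 45;  python3 - <<'E'
from h import *
goal([.517,-.1905,.165],86.05)
f=robot.grab_frame("scene");cv2.imwrite("pics/s8.png",cv2.resize(f["color"][100:220,230:370,::-1],None,fx=5,fy=5,interpolation=cv2.INTER_CUBIC))
f=robot.grab_frame("top");cv2.imwrite("pics/t8.png",cv2.resize(f["color"][165:215,370:450,::-1],None,fx=8,fy=8,interpolation=cv2.INTER_CUBIC))
E
```

```text
time: 20.23
ee_pos: [0.5165, -0.1909, 0.1701]
ee_rot: [0.024, 0.707, -0.024, 0.706]
ft_force: [-0.2, -0.3, -4.1]
width: 0.0156
shift [0.0051 0.0004 0.0005] turn [ 0.0002 -0.0012 -0.0004] pos [ 0.5165 -0.1909  0.1701] q6 -1.877 w 0.0156 F [-0.17 -0.27 -4.11] t 20.23
```

View pics/s8.png

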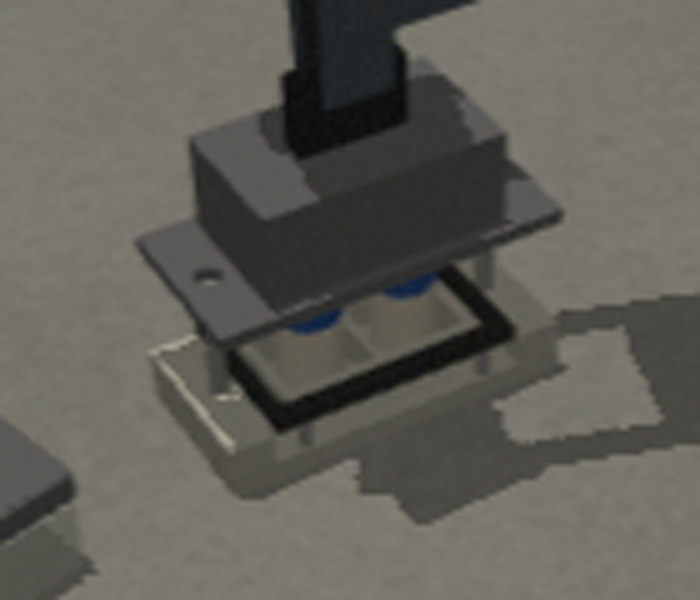

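View pics/t8.png

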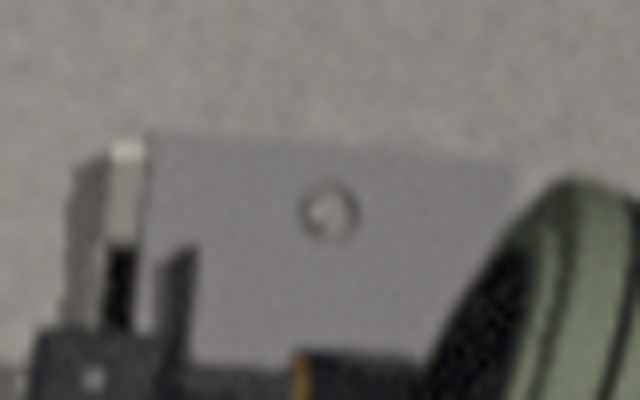

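The hole at (410.6,191.2) px in the top view is within about 1.5 mm of the dowel tip's predicted pixel, which the taper will take up. Lowering in small steps while watching the force.

```bash
python3 -m jog '[[[0.004,0.001,0.0005,0,0,0,1],[0.008,0.001,0.0005,0,0,0,1],[0.012,0.001,0.0005,0,0,0,1],[0.016,0.001,0.0005,0,0,0,1],[0.018,0.001,0.0005,0,0,0,1]]]' 45;  python3 - <<'E'
from h import *
goal([.517,-.1905,.145],86.05)
f=robot.grab_frame("scene");cv2.imwrite("pics/s9.png",cv2.resize(f["color"][100:220,230:370,::-1],None,fx=5,fy=5,interpolation=cv2.INTER_CUBIC))
f=robot.grab_frame("top");cv2.imwrite("pics/t9.png",cv2.resize(f["color"][165:215,370:450,::-1],None,fx=8,fy=8,interpolation=cv2.INTER_CUBIC))
E
```

```text
time: 20.95
ee_pos: [0.5172, -0.19, 0.1523]
ee_rot: [0.024, 0.707, -0.024, 0.706]
ft_force: [0.9, -0.7, -3.8]
width: 0.0156
shift [ 0.0073 -0.0005 -0.0001] turn [ 0.0002 -0.0005 -0.0001] pos [ 0.5172 -0.19    0.1523] q6 -1.875 w 0.0156 F [ 0.87 -0.65 -3.78] t 20.95
```

View pics/s9.png

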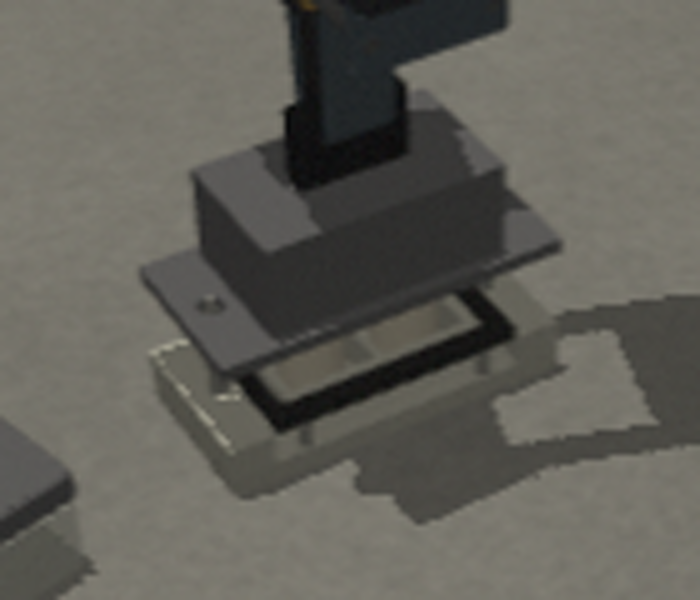

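View pics/t9.png

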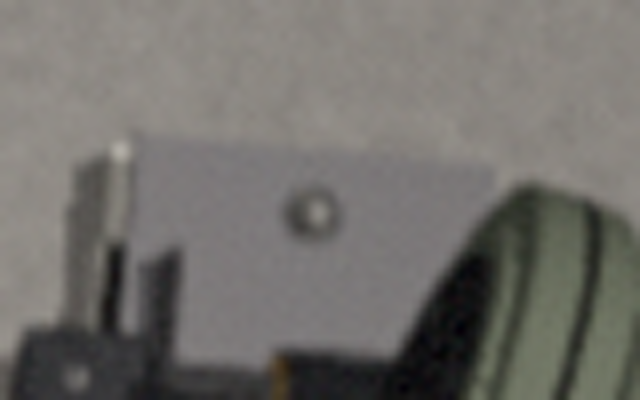

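The dowel tip is now visible inside the hole at (315,212) in the top crop, and there is no contact force. Going on down to the seal.

```bash
python3 -m jog '[[[0.005,-0.0005,0,0,0,0,1],[0.01,-0.0005,0,0,0,0,1],[0.014,-0.0005,0,0,0,0,1],[0.018,-0.0005,0,0,0,0,1]]]' 45;  python3 - <<'E'
from h import *
goal([.517,-.1905,.117],86.05)
print(robot.read_state()["wrist_torque"].round(2))
E
```

```text
time: 21.55
ee_pos: [0.5173, -0.1906, 0.1344]
ee_rot: [0.024, 0.707, -0.024, 0.707]
ft_force: [0.3, 0.3, -4.3]
width: 0.0155
shift [ 0.0174  0.     -0.0003] turn [ 0.0001 -0.0001 -0.0001] pos [ 0.5173 -0.1906  0.1344] q6 -1.876 w 0.0155 F [ 0.28  0.3  -4.33] t 21.55
[-0.02 -0.03  0.  ]
```

```bash
python3 -m jog '[[[0.005,0,0,0,0,0,1],[0.009,0,0,0,0,0,1],[0.013,0,0,0,0,0,1],[0.016,0,0,0,0,0,1],[0.018,0,0,0,0,0,1],[0.018,0,0,0,0,0,1]]]' 45;  python3 - <<'E'
from h import *
goal([.517,-.1905,.107],86.05)
print(robot.read_state()["wrist_torque"].round(2))
E
```

```text
time: 22.3
ee_pos: [0.5172, -0.1906, 0.1166]
ee_rot: [0.024, 0.707, -0.024, 0.707]
ft_force: [-0.9, 0.6, -4.1]
width: 0.0159
shift [ 0.0096  0.0001 -0.0002] turn [ 0.0001 -0.0002 -0.0001] pos [ 0.5172 -0.1906  0.1166] q6 -1.876 w 0.0159 F [-0.9   0.64 -4.06] t 22.3
[ 0.01  0.04 -0.02]
```

```bash
python3 -m jog '[[[0.003,0,0,0,0,0,1],[0.005,0,0,0,0,0,1],[0.007,0,0,0,0,0,1],[0.008,0,0,0,0,0,1],[0.008,0,0,0,0,0,1]]]' 60;  python3 - <<'E'
from h import *
goal([.517,-.1905,.1068],86.05)
print(robot.read_state()["wrist_torque"].round(2))
E
```

```text
time: 22.92
ee_pos: [0.5178, -0.1911, 0.1096]
ee_rot: [0.024, 0.706, -0.025, 0.707]
ft_force: [-0.5, -2.9, 5.5]
width: 0.0152
shift [ 0.0028  0.0005 -0.0008] turn [0.0002 0.0015 0.001 ] pos [ 0.5178 -0.1911  0.1096] q6 -1.876 w 0.0152 F [-0.5  -2.85  5.54] t 22.93
[-0.13  0.28  0.02]
```

```bash
python3 -m jog '[[[0.001,0,0,0,0,0,1],[0.002,0,0,0,0,0,1],[0.003,0,0,0,0,0,1],[0.003,0,0,0,0,0,1]]]' 60;  python3 - <<'E'
from h import *
goal([.517,-.1905,.1068],86.05)
print(robot.read_state()["wrist_torque"].round(2))
E
python3 -m jog '[[[0.001,0,0,0,0,0,1],[0.001,0,0,0,0,0,1],[0.001,0,0,0,0,0,1]]]' 60;  python3 - <<'E'
from h import *
goal([.517,-.1905,.1068],86.05)
print(robot.read_state()["wrist_torque"].round(2))
f=robot.grab_frame("scene");cv2.imwrite("pics/s10.png",cv2.resize(f["color"][110:220,240:360,::-1],None,fx=5.4,fy=5.4,interpolation=cv2.INTER_CUBIC))
f=robot.grab_frame("top");cv2.imwrite("pics/t10.png",cv2.resize(f["color"][165:295,350:450,::-1],None,fx=4.5,fy=4.5,interpolation=cv2.INTER_CUBIC))
E
```

```text
time: 23.42
ee_pos: [0.5178, -0.1912, 0.107]
ee_rot: [0.024, 0.706, -0.025, 0.707]
ft_force: [-2.1, -1.6, 8.2]
width: 0.0155
shift [ 0.0002  0.0006 -0.0009] turn [0.0002 0.0018 0.0012] pos [ 0.5178 -0.1912  0.107 ] q6 -1.876 w 0.0155 F [-2.06 -1.59  8.15] t 23.43
[-0.04  0.48 -0.01]
time: 23.8
ee_pos: [0.5178, -0.1913, 0.1065]
ee_rot: [0.024, 0.706, -0.025, 0.707]
ft_force: [-2.2, -2.7, 10.5]
width: 0.0153
shift [-0.0003  0.0008 -0.0009] turn [0.0001 0.0021 0.0014] pos [ 0.5178 -0.1913  0.1065] q6 -1.876 w 0.0153 F [-2.24 -2.71 10.47] t 23.8
[-0.01  0.67 -0.02]
```

View pics/s10.png

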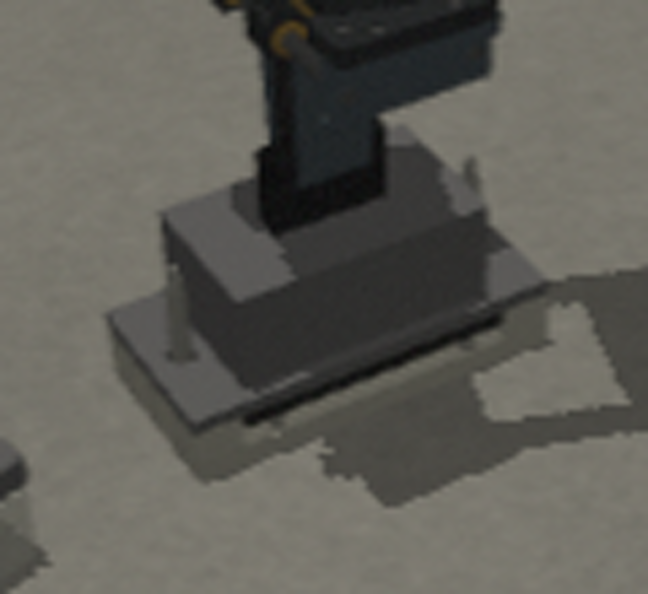

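View pics/t10.png

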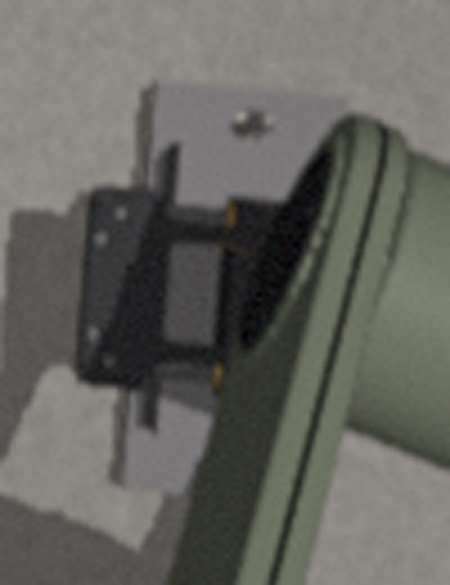

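The cover sits on both dowels and looks closed on the left step at (200,425) in the crop. To make sure it is on the hard stop, I push a little more. The height should stay put while the force climbs.

```bash
python3 -m jog '[[[0.001,0,0,0,0,0,1],[0.002,0,0,0,0,0,1],[0.002,0,0,0,0,0,1],[0.002,0,0,0,0,0,1]]]' 60;  python3 - <<'E'
from h import *
goal([.517,-.1905,.1068],86.05)
print(robot.read_state()["wrist_torque"].round(2))
E
python3 -m jog '[[[0.001,0,0,0,0,0,1],[0.002,0,0,0,0,0,1],[0.002,0,0,0,0,0,1],[0.002,0,0,0,0,0,1]]]' 60;  python3 - <<'E'
from h import *
goal([.517,-.1905,.1068],86.05)
print(robot.read_state()["wrist_torque"].round(2))
f=robot.grab_frame("scene");cv2.imwrite("pics/s11.png",cv2.resize(f["color"][140:210,250:350,::-1],None,fx=7.5,fy=7.5,interpolation=cv2.INTER_CUBIC))
E
```

```text
time: 24.4
ee_pos: [0.5178, -0.1915, 0.1064]
ee_rot: [0.024, 0.706, -0.025, 0.708]
ft_force: [-5.9, -1.5, 20.2]
width: 0.0154
shift [-0.0004  0.001  -0.0009] turn [0.0002 0.0031 0.0021] pos [ 0.5178 -0.1915  0.1064] q6 -1.876 w 0.0154 F [-5.88 -1.5  20.18] t 24.4
[0.26 1.23 0.03]
time: 24.9
ee_pos: [0.5179, -0.1916, 0.1063]
ee_rot: [0.023, 0.705, -0.025, 0.708]
ft_force: [-8.9, -0.9, 31.1]
width: 0.0153
shift [-0.0005  0.001  -0.001 ] turn [0.0003 0.004  0.0026] pos [ 0.5179 -0.1916  0.1063] q6 -1.876 w 0.0153 F [-8.91 -0.91 31.08] t 24.9
[ 0.27  1.85 -0.08]
```

View pics/s11.png

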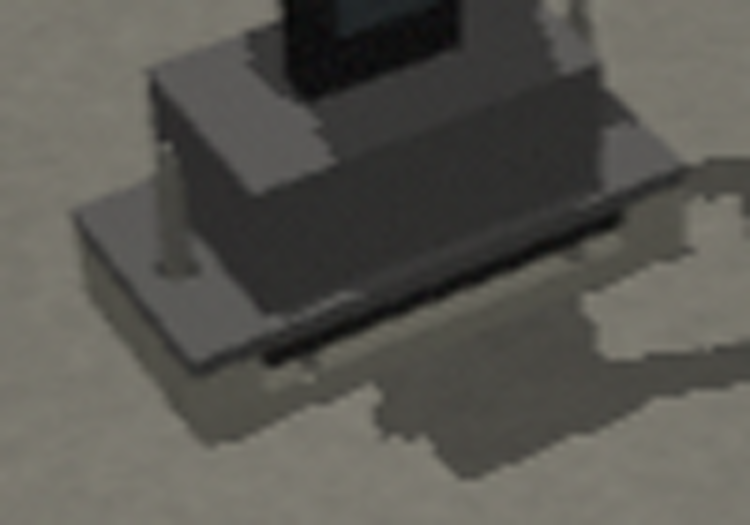

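It is on the hard stop: the force went from 10 to 31 N with only 0.2 mm of travel. I ease the push to about 20 N and do a last check.

```bash
python3 -m jog '[[[-0.001,0,0,0,0,0,1],[-0.002,0,0,0,0,0,1],[-0.002,0,0,0,0,0,1],[-0.002,0,0,0,0,0,1],[-0.002,0,0,0,0,0,1],[-0.002,0,0,0,0,0,1]]]' 60;  python3 - <<'E'
from h import *
goal([.517,-.1905,.1068],86.05)
f=robot.grab_frame("scene");cv2.imwrite("pics/s12.png",f["color"][:,:,::-1])
s=f;C=np.array([.5174,-.1905]);a=np.radians(-3.95);u=np.array([np.cos(a),np.sin(a)]);v=np.array([-u[1],u[0]])
g=[]
for z in(.038,.046):
  print(z,[((proj(s,np.r_[C+sx*.095*u+.045*v,z])-[250,140]+.5)*7.5-.5).round().tolist() for sx in(1,-1)])
E
```

```text
time: 25.7
ee_pos: [0.5178, -0.1915, 0.1063]
ee_rot: [0.023, 0.706, -0.025, 0.708]
ft_force: [-6.5, -1.6, 20.2]
width: 0.0155
shift [-0.0005  0.001  -0.0009] turn [0.0002 0.0031 0.0022] pos [ 0.5178 -0.1915  0.1063] q6 -1.876 w 0.0155 F [-6.54 -1.58 20.21] t 25.7
0.038 [[195.0, 365.0], [689.0, 166.0]]
0.046 [[193.0, 347.0], [690.0, 148.0]]
```

View pics/s12.png

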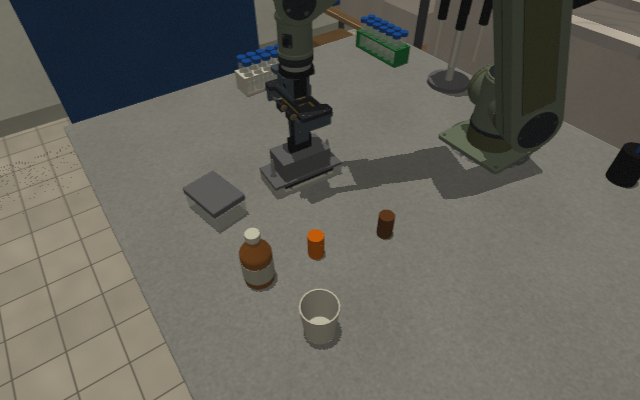

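The flange corners, at (197,367) and (688,168) in the previous crop, match the prediction for a closed cover. All the bystanders are where they were. Handing in.

```bash
python3 -c "
from rig import robot
print(robot.job_done()); print(robot.read_state()['ft_force'])"
```

```text
the job is handed in; nothing more can be done
None
the job is handed in; nothing more can be done
```

I set both blue-capped jars down upright in the cells, one per cell. I then fitted the cover over both dowels and pressed it shut. The job was handed in at about 25.7 s with the cover still gripped and held at about 20 N.

- **Jars:** the top view put both cap centres within about 1.3 mm of the cell centres before the cover went on. I lowered each until the wrist force showed it was on the cell floor, with about 8 N of upward force at release.
- **Cover closed:** near the end the force climbed from 10 to 31 N over only 0.2 mm of travel, so the cover is on the end steps rather than the springs. The last tool height (0.1063 m) agrees with the closed height, and the flange corners fall within about 2 mm of where a closed cover should appear.
- **Bystanders:** the last picture shows the bottle, beaker, tip box and both look-alikes where they were.
- **Not fully clean:** the first long move stopped short of its target because of the speed limits, and I corrected it before coming down. A sideways force of about 6 N remained on the wrist during the final hold.

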